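# Hook the pale lens box shut

## Robot

A 6-joint arm with a two-finger parallel gripper is mounted at the origin on the work surface. World frame = base frame: x ahead of the robot, y to its left, z up, the work surface at z = 0. Lengths are in mm, angles in rad, forces in N, time in s.
With the tool pointing down it reaches from about 300 to 775 mm from the base axis. Payload 14.6 kg.
Tool frame: the origin (TCP) lies at the very end of the fingers, on their centre line; the grasp point (between the pads) lies 19 mm behind it; z points along the fingers, y is the line along which they close (so a half turn about z gives the same grasp; the last joint's range is limited). The gripper opens to 94 mm and grips with 3 to 60 N. Pads are 16 mm wide; open, the fingers measure 119 mm over their backs; the gripper's body (75 mm by 177 mm) begins 78 mm behind the grasp point.
Start: joints at [1.133, 0.3, 1.521, -0, 1.321, -0.067], TCP at [199.295, 512.612, 205.446] pointing down, gripper open.
Joint ranges: [-3.03, 3.03], [-0.79, 2.21], [0.23, 2.52], [-1.04, 4.18], [0, 3.07], [-2.55, 2.55]. Speed limits (rad/s): [2.22, 2.22, 2.57, 3.14, 3.14, 3.14].

## Interface

Orientations are given as [roll, pitch, yaw] about the fixed x, y, z axes, in that order (R = Rz(yaw) Ry(pitch) Rx(roll)).
In Python, from cell import manip, eyes, ticket gives the robot as it stands. The module is installed in compiled form; this text tells all that it offers.
- The arm moves only by the tool arm_command, never from a script. Its argument "plan" is a list of rows, each a list of 5 numbers: the opening, from -1 (shut) to 1 (fully open), then the shift along the tool's x, y, z in m, then the turn about the tool's z in rad. In form: [[jaw, dx, dy, dz, roll], ...]. A call has 1 to 20 rows; each row shifts and turns the commanded pose from where the row before left it, along the tool's axes as they then stand; what a row does not reach is not made up. A row lasts 1/8 s, in which the tool goes at most 62.5 mm and 10.7 degrees, less where a joint would pass 70% of its speed; a pose out of reach is approached as far as the arm can. A call is refused whole if a number of a shift passes 0.0625 or a number of a turn 0.188, either way. A call with a gripper value outside its range is refused whole. The fingers move at their own pace and stop on an object; "newtons" is the grip in N (left out, the last holds). Time passes only in rows, so rows that do not move let the fingers close. It gives the time, the measured TCP pose, the force, the opening and the grip force at its end, in the units of the state.
- manip.read_state(): the state, without advancing time (a new reading comes with each control period).
- eyes.camera(name): name is "scene" or "top" or "wrist"; returns a dict with "img" (384x512x3 uint8, blue, green, red), "z_map" (384x512 float32, mm along the optical axis (not along the pixel's ray), 0 where there is no reading), "fx", "fy", "cx", "cy" (pixels), "dist" ([k1, k2, p1, p2, k3] as OpenCV has them; the pictures are not rectified), "eye" and "orientation" of the camera in the world. Camera axes: x right, y down, z forward; pixel columns grow to the right and rows downward; lengths in mm; the calibration is good to about 2 mm. A picture is of the moment at which its call begins.
- ticket.sign_off(): hands the job in; it is judged then, once.
The state is a dict: "clock": time; "joints": joint angles; "qd": joint speeds; "effort": joint torques, N m; "eef_pos": TCP position; "eef_rot": TCP orientation; "wrist_force": force on the tool from outside, world axes, zero at the start; "moment": the same for the moment, N m; "finger_gap": finger opening in mm; "finger_force": force on a finger pad.
Only numpy, scipy, OpenCV 4.12 (cv2) and the standard library are available. Lean on these libraries where they do the work, as an engineer would, in place of code of your own. Each camera call takes 0.05 s, during which the arm holds its last target. There are 200 camera calls.

## Task

Two small wooden boxes with sliding lids stand on the vanity, both with their brass hooks swung open. Swing the hook of the pale wooden box fully home onto the steel pin on its lid, then let go. Leave the hook of the dark box as it is and do not disturb the glass vial.

Things in the scene. Friction and masses are not known exactly. Their poses are not given: they have to be found in the camera images.
- pale_knob (a point): Centre of the white upright round knob (14 mm across, 30 mm tall, spanning 70 to 100 mm above the counter) on the brass hook of the PALE wooden box. Its x axis is level and points along the arm away from the pivot, which lies 47 mm behind the knob (-x); z up. Knob and arm are one piece: a flat arm, top at 70 mm, turning level about a vertical pivot on the end rail of the box.
- pale_hook (a joint): Angle (rad) of the pale box's hook: 0 = fully closed, against its stop, the end jaw (78 mm from pivot) round the steel pin (6 mm, 66 mm from pivot, top at 75 mm) on the lid; grows anticlockwise from above to 1.9 open. Light friction (0.3 N at the knob) keeps it where left. Box fixed, 160 x 110 mm, rails 62 mm high; only the knob rises above 75 mm.
- dark_knob (a point): Centre of the same white knob on the open hook of the DARK wooden box, which is otherwise just like the pale one and also fixed. Axes as for the pale knob. To be left alone.
- vial_mid (a point): Middle, half-way up, of a loose screw-top glass vial with a white cap, 28 mm across and 66 mm tall, standing between the boxes; z up. To be left standing where it is.
Not all that is in view belongs to the job. There is more than one size of the part that bears pale_knob; the job needs the smaller. Of the things that look like the part that bears vial_mid, the larger one is meant.

How it is judged (in metres and radians):
At the end, for the whole second after the job is handed in: The pale box's hook is at rest within 0.17 rad (10 degrees) of fully closed, so that its jaw holds the pin; the dark box's knob is within 12 mm of where it started; the vial stands upright (within 0.2 rad) within 20 mm of where it started (value of joint pale_hook below 0.17 rad and velocity of joint pale_hook between -0.05 and 0.05 rad/s and distance of dark_knob from where it was at the start of the episode below 0.012 m and distance of vial_mid from where it was at the start of the episode below 0.02 m and angle between vial_mid's own z axis and vertical below 0.2 rad); the robot touches nothing.
It fails at once if the dark box's hook is moved by more than 12 mm (distance of dark_knob from where it was at the start of the episode above 0.012 m).
It fails at once if the vial is knocked over or shoved more than 20 mm (distance of vial_mid from where it was at the start of the episode above 0.02 m or angle between vial_mid's own z axis and vertical above 0.35 rad).
It also fails if it takes over 32 s, if anything falls off the work surface, if the arm or the gripper's body presses on something with over 40 N, if the wrist force passes 120 N, or if a joint passes its speed limit or range.

## Working session

There is one attempt and no reset: what is moved stays moved. The work goes in short steps, Python scripts to look and compute and a tool call to move; the robot and the scene stay as the last step left them, time stands still between calls to the robot, and variables do not carry over. Pictures are saved under pics/ and viewed, at most 10 in all, crops included, and the job is handed in when it is done.

Besides the shell and the picture viewer there is one more tool, called after ">>>" in YAML: its name, and indented under it one key for each argument. arm_command: Moves the arm, as the interface text tells. Its arguments: {"type":"object","properties":{"plan":{"type":"array"},"newtons":{"type":"number"}},"required":["plan"]}

```bash
mkdir -p pics
cat > h.py <<'E'
import numpy as np, cv2
from cell import manip, eyes, ticket
from scipy.spatial.transform import Rotation as R
def cam(n):
    c=eyes.camera(n); return c
def rot(c):
    o=np.array(c["orientation"],float)
    return o if o.shape==(3,3) else R.from_euler('xyz',o).as_matrix()
def ray(c,u,v):
    K=np.array([[c["fx"],0,c["cx"]],[0,c["fy"],c["cy"]],[0,0,1]])
    p=cv2.undistortPoints(np.array([[[u,v]]],float),K,np.array(c["dist"],float))[0,0]
    return rot(c)@np.array([p[0],p[1],1.])
def onplane(c,u,v,z):
    d=ray(c,u,v); e=np.array(c["eye"],float); return e+d*(z-e[2])/d[2]
def depth(c,u,v):
    return np.array(c["eye"])+ray(c,u,v)*c["z_map"][int(v),int(u)]
E
python3 - <<'E'
from h import *
for n in("top","scene"):
    c=cam(n); cv2.imwrite(f"pics/{n}0.png",cv2.resize(c["img"],(800,600),interpolation=cv2.INTER_CUBIC)); print(n,c["eye"],c["orientation"],c["fx"])
print(manip.read_state())
E
```

```text
top [382.04001879 -98.5653388  977.16974483] [-2.94324773 -0.017887   -1.54340412] 382.6338669872423
scene [1168.75006204  169.3008372   511.85571647] [-2.1421195   0.00883814  1.96945548] 387.61889540487385
{'clock': 0.1, 'joints': array([ 1.13338332e+00,  3.00417225e-01,  1.52149507e+00,  2.67772786e-05,
        1.32070594e+00, -6.66071694e-02]), 'qd': array([-0.00048973, -0.00182617, -0.00322187,  0.0006487 , -0.00117543,
        0.0007866 ]), 'effort': array([-6.89089684e-04, -5.32652414e+01, -3.53281224e+01,  7.08326837e-02,
        2.35768704e-02, -3.00318686e-05]), 'eef_pos': array([199.20500734, 512.41333933, 204.95226926]), 'eef_rot': array([-3.14057108e+00, -9.41401302e-05,  2.77078013e+00]), 'wrist_force': array([-0.21654757, -0.20191274, -0.18319425]), 'moment': array([-0.0283778 , -0.02316947,  0.00284934]), 'finger_force': 0.0, 'finger_gap': 94.00145113140039}
```

View pics/top0.png

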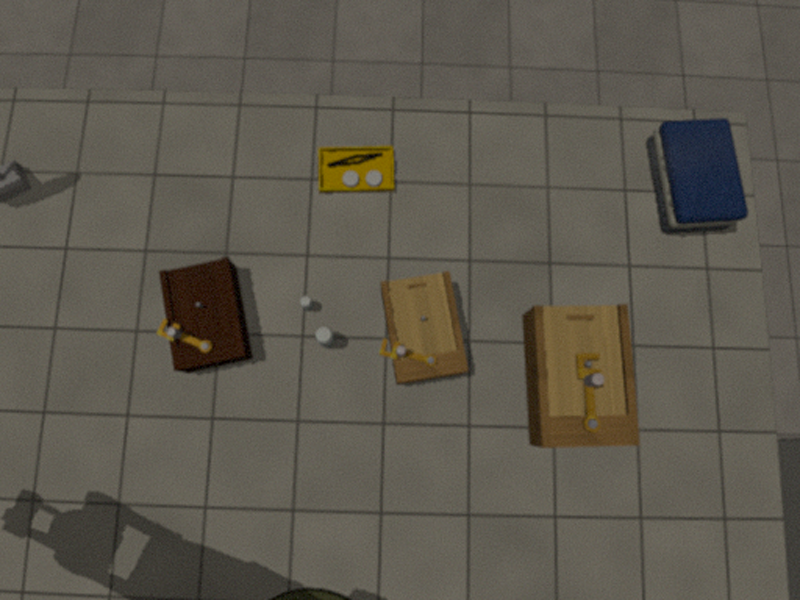

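View pics/scene0.png

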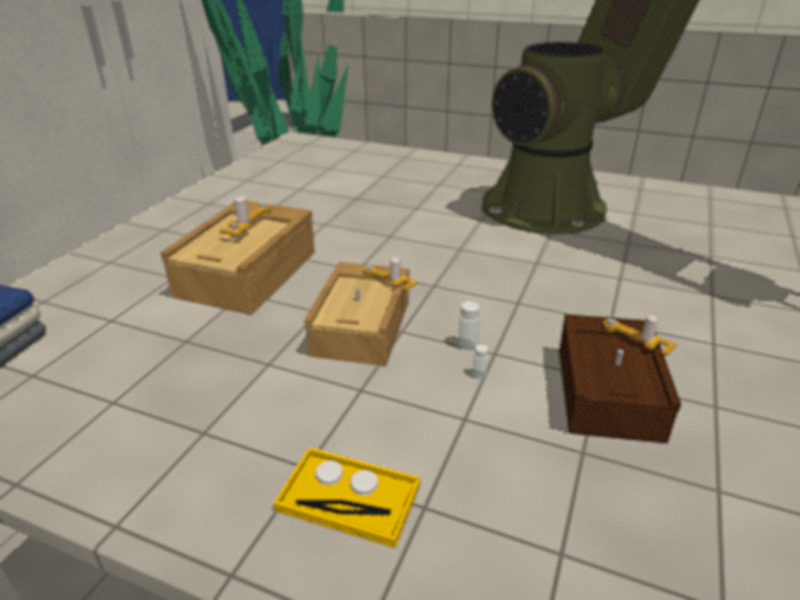

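Both views agree. In top view pixels (800x600), the knob candidates are the small pale box (402,351), open; the large pale box (597,380), already closed; and the dark box (172,332). I choose the small pale one at (402,351), with its pivot at (432,360) and its pin at (424,318). The large vial is at (324,337), and the small one at (306,302) is a distractor.

Run:
```python
from h import *
c=cam("top"); s=.64
im=c["img"]; x0,y0,x1,y1=185,165,310,255
cv2.imwrite("pics/crop0.png",cv2.resize(im[y0:y1,x0:x1],None,fx=6,fy=6,interpolation=cv2.INTER_CUBIC))
for n,u,v,z in[("knob",402,351,100),("piv",432,360,72),("pin",424,318,75),("vial",324,335,66),("vial2",306,301,45),("bigknob",597,380,130),("darkknob",172,332,100)]:
    print(n,onplane(c,u*s,v*s,z).round(1),depth(c,u*s,v*s).round(1))
```

```text
knob [ 480.1 -124.7  100. ] [ 480.  -124.7  100.6]
piv [ 470.8 -171.4   72. ] [ 470.8 -171.3   72.6]
pin [ 534.5 -157.9   75. ] [ 535.1 -158.2   71.1]
vial [504.9  -5.5  66. ] [504.8  -5.6  66.8]
vial2 [561.2  27.9  45. ] [560.9  27.7  46.1]
bigknob [ 443.1 -402.5  130. ] [ 442.8 -401.3  133.4]
darkknob [497.8 216.1 100. ] [497.8 216.  100.2]
```

View pics/crop0.png

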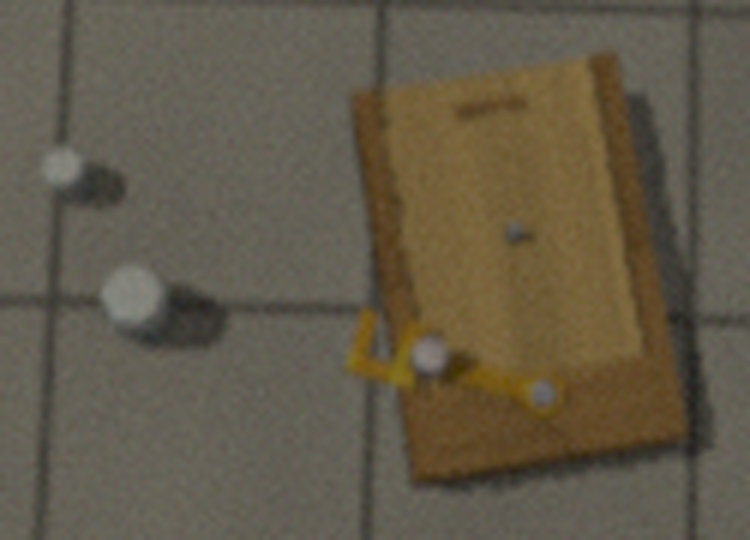

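>>> arm_command:
  plan:
    - [-0.3, -0.0352, -0.0352, 0, 0]
    - [-0.3, -0.0352, -0.0352, 0, 0]
    - [-0.3, -0.0352, -0.0352, 0, 0]
    - [-0.3, -0.0352, -0.0352, 0, 0]
    - [-0.3, -0.0352, -0.0352, 0, 0]
    - [-0.3, -0.0352, -0.0352, 0, 0]
    - [-0.3, -0.0352, -0.0352, 0, 0]
    - [-0.3, -0.0352, -0.0352, 0, 0]
    - [-0.3, -0.0352, -0.0352, 0, 0]
    - [-0.3, -0.0352, -0.0352, 0, 0]
    - [-0.3, -0.0352, -0.0352, 0, 0]
    - [-0.3, -0.0352, -0.0352, 0, 0]
    - [-0.3, -0.0352, -0.0352, 0, 0]
    - [-0.3, -0.0352, -0.0352, 0, 0]

```text
clock: 1.9
eef_pos: [480.4, -126.9, 205.3]
eef_rot: [3.142, -0.0, 2.771]
wrist_force: [1.0, 1.2, -0.8]
finger_gap: 33.0
finger_force: 0.0
```

>>> arm_command:
  plan:
    - [-0.3, 0, 0, 0, 0.175]
    - [-0.3, 0, 0, 0, 0.175]
    - [-0.3, 0, 0, 0, 0.175]
    - [-0.3, 0, 0, 0, 0.175]
    - [-0.3, 0, 0, 0, 0.175]
    - [-0.3, 0, 0, 0, 0.175]
    - [-0.3, 0, 0, 0, 0.175]
    - [-0.3, 0, 0, 0, 0.175]
    - [-0.3, 0, 0, 0, 0]
    - [-0.3, 0, 0, 0, 0]

```text
clock: 3.15
eef_pos: [480.0, -125.3, 205.4]
eef_rot: [-3.141, -0.0, 1.375]
wrist_force: [0.1, 0.8, -0.1]
finger_gap: 32.9
finger_force: 0.0
```

```bash
cat > look.py <<'E'
import sys
from h import *
s=manip.read_state(); print({k:np.round(s[k],3) for k in("clock","joints","eef_pos","eef_rot","wrist_force","finger_gap","finger_force")})
for n in sys.argv[2:]:
    c=cam(n); cv2.imwrite(f"pics/{n}{sys.argv[1]}.png",cv2.resize(c["img"],(800,600)))
    print(n,c["eye"],c["orientation"])
    np.save(f"{n}.npy",c,allow_pickle=True)
E
python3 look.py 1 wrist
```

```text
{'clock': np.float64(3.15), 'joints': array([-0.329,  0.18 ,  1.67 ,  0.   ,  1.292, -0.133]), 'eef_pos': array([ 480.001, -125.257,  205.379]), 'eef_rot': array([-3.141, -0.   ,  1.375]), 'wrist_force': array([ 0.073,  0.751, -0.111]), 'finger_gap': np.float64(32.907), 'finger_force': np.float64(0.0)}
wrist [493.29283746 -58.73866202 385.6534714 ] [ 2.90578919e+00 -2.01437911e-05 -1.96306899e-01]
```

View pics/wrist1.png

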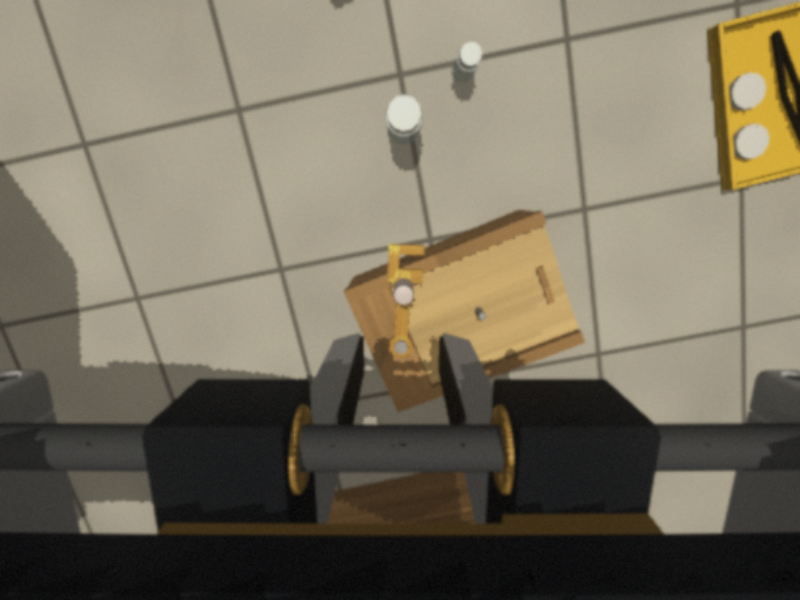

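The wrist view shows the pale hook: knob top at (403,290), pivot at (401,347), pin at (480,312). The hook arm lies midway between the fingers, and the vial is well clear at (404,115).

Run:
```python
from h import *
c=np.load("wrist.npy",allow_pickle=True).item(); s=.64
P={n:onplane(c,u*s,v*s,z) for n,u,v,z in[("knob",403,288,100),("piv",401,347,72),("pin",480,311,75)]}
for n in P: print(n,P[n].round(1))
for n in("knob","pin"):
    d=P[n]-P["piv"]; print(n,np.hypot(*d[:2]),np.arctan2(d[1],d[0]))
```

```text
knob [ 482.9 -118.7  100. ]
piv [ 471.4 -169.7   72. ]
pin [ 535.  -152.3   75. ]
knob 52.31662295536401 1.3490927430789363
pin 65.87820688281022 0.267068495097631
```

>>> arm_command:
  plan:
    - [-0.3, 0, 0, 0.0315, 0]
    - [-0.3, 0, 0, 0.0315, 0]
    - [-0.3, 0, 0, 0.0315, 0]
    - [-0.3, 0, 0, 0.0315, 0]
    - [-0.3, 0, 0, 0, 0]
    - [-0.57, 0, 0, 0, 0]
    - [-0.57, 0, 0, 0, 0]
    - [-0.57, 0, 0, 0, 0]

```text
clock: 4.2
eef_pos: [480.4, -125.4, 80.3]
eef_rot: [3.14, 0.0, 1.371]
wrist_force: [0.6, 0.7, -0.1]
finger_gap: 20.1
finger_force: 0.0
```

>>> arm_command:
  plan:
    - [-0.57, -0.0002, 0.0044, 0, 0.094]
    - [-0.57, -0.0002, 0.0044, 0, 0.094]
    - [-0.57, -0.0002, 0.0044, 0, 0.094]
    - [-0.57, -0.0002, 0.0044, 0, 0.094]
    - [-0.57, -0.0002, 0.0044, 0, 0.094]
    - [-0.57, -0.0002, 0.0044, 0, 0.094]
    - [-0.57, -0.0002, 0.0044, 0, 0.094]
    - [-0.57, -0.0002, 0.0044, 0, 0.094]
    - [-0.57, -0.0002, 0.0044, 0, 0.094]
    - [-0.57, -0.0002, 0.0044, 0, 0.094]
    - [-0.57, -0.0002, 0.0044, 0, 0.094]
    - [-0.57, -0.0002, 0.0044, 0, 0.094]
    - [-0.57, 0, 0, 0, 0]
    - [-0.57, 0, 0, 0, 0]

```text
clock: 5.95
eef_pos: [516.3, -159.8, 79.7]
eef_rot: [3.141, -0.0, 0.245]
wrist_force: [0.8, 0.7, 0.6]
finger_gap: 20.4
finger_force: 0.0
```

>>> arm_command:
  plan:
    - [-0.57, 0, 0.001, 0, 0]
    - [-0.57, 0, 0.001, 0, 0]
    - [-0.57, 0, 0, 0, 0]
    - [-0.57, 0, 0, 0, 0]

```text
clock: 6.45
eef_pos: [516.7, -161.8, 79.4]
eef_rot: [-3.142, 0.0, 0.243]
wrist_force: [-0.5, 0.4, 0.6]
finger_gap: 20.1
finger_force: 0.0
```

>>> arm_command:
  plan:
    - [-0.57, 0, 0.001, 0, 0]
    - [-0.57, 0, 0.001, 0, 0]
    - [-0.57, 0, 0, 0, 0]
    - [-0.57, 0, 0, 0, 0]

```text
clock: 6.95
eef_pos: [517.2, -163.6, 79.4]
eef_rot: [-3.141, 0.0, 0.243]
wrist_force: [-0.2, 2.7, 0.7]
finger_gap: 20.4
finger_force: 1.6
```

```bash
python3 look.py 2 wrist
```

```text
{'clock': np.float64(6.95), 'joints': array([-0.374,  0.421,  1.67 ,  0.   ,  1.05 ,  0.954]), 'eef_pos': array([ 517.195, -163.591,   79.416]), 'eef_rot': array([-3.141,  0.   ,  0.243]), 'wrist_force': array([-0.205,  2.749,  0.74 ]), 'finger_gap': np.float64(20.421), 'finger_force': np.float64(1.551)}
wrist [ 582.97275424 -147.18063303  259.71109008] [ 2.90546343e+00  8.95868147e-04 -1.32822344e+00]
```

View pics/wrist2.png

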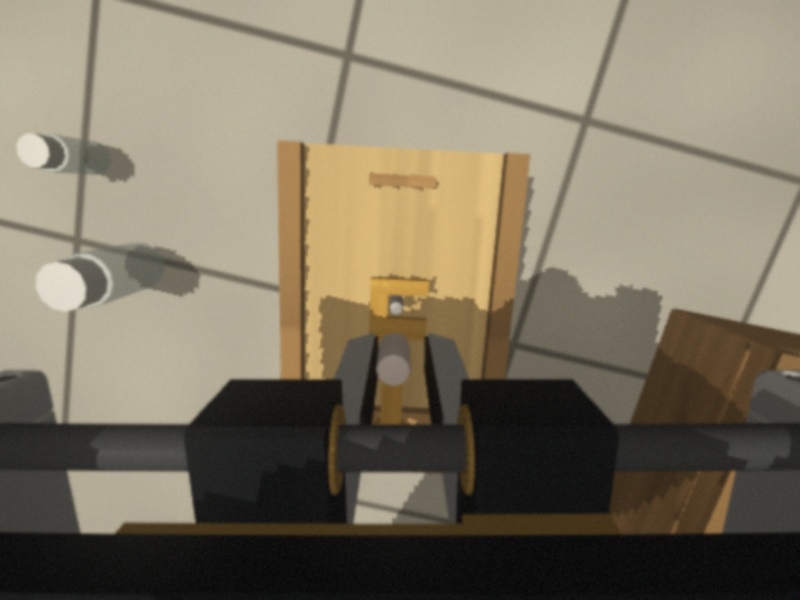

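The jaw is now round the pin at (396,307), the knob is at (393,365) between the fingers, and both vials are still standing. A force of about 2.7 N has appeared. I'll push slightly more to confirm it is the stop.

>>> arm_command:
  plan:
    - [-0.57, 0, 0.001, 0, 0]
    - [-0.57, 0, 0.001, 0, 0]
    - [-0.57, 0, 0, 0, 0]
    - [-0.57, 0, 0, 0, 0]

```text
clock: 7.5
eef_pos: [517.4, -164.0, 79.3]
eef_rot: [-3.138, 0.001, 0.243]
wrist_force: [-2.6, 15.7, 4.6]
finger_gap: 20.2
finger_force: 7.5
```

The force rose to 15.7 N while the tool barely moved, so the hook is against its stop. Next I back off, open a little and rise.

>>> arm_command:
  plan:
    - [-0.57, 0, -0.0035, 0, 0]
    - [-0.57, 0, -0.002, 0, 0]
    - [-0.5, 0, 0, 0, 0]
    - [-0.5, 0, 0, 0, 0]
    - [-0.5, 0, 0, -0.03, 0]
    - [-0.5, 0, 0, -0.04, 0]
    - [-0.5, 0, 0, -0.05, 0]
    - [-0.5, 0, 0, -0.05, 0]
    - [-0.5, 0, 0, 0, 0]
    - [-0.5, 0, 0, 0, 0]

```text
clock: 8.75
eef_pos: [516.1, -160.4, 248.6]
eef_rot: [-3.141, 0.001, 0.243]
wrist_force: [0.2, 0.8, -0.6]
finger_gap: 23.5
finger_force: 0.0
```

```bash
python3 look.py 3 wrist
```

```text
{'clock': np.float64(8.75), 'joints': array([-0.369,  0.249,  1.485, -0.   ,  1.409,  0.959]), 'eef_pos': array([ 516.123, -160.391,  248.639]), 'eef_rot': array([-3.141e+00,  1.000e-03,  2.430e-01]), 'wrist_force': array([ 0.249,  0.766, -0.598]), 'finger_gap': np.float64(23.538), 'finger_force': np.float64(0.0)}
wrist [ 582.02806782 -143.98822256  428.87764229] [ 2.90472886e+00  1.08682162e-03 -1.32842788e+00]
```

View pics/wrist3.png

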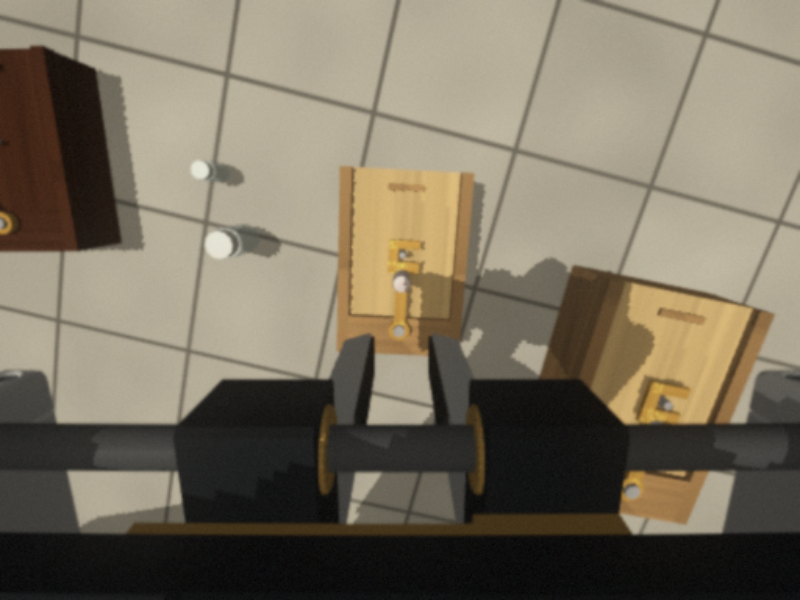

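The pale hook is closed: pivot (399,330), knob (401,283) and pin (404,255) are in line, with the jaw round the pin. The vial is standing at (222,243), and the gripper is clear.

```bash
python3 -c "
from cell import ticket
print(ticket.sign_off())"
```

```text
the job is handed in; nothing more can be done
None
```

The pale box's hook is closed against its stop with its jaw round the pin, the dark box's hook and the glass vial were not touched, and the job is handed in (no verdict was returned).

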